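# Start the knife-sharpening grinder: extractor, main switch, start button

## Task

Start up the knife-sharpening grinder in the proper order, pressing with the closed fingertips: first switch on the dust extractor by pressing the raised half of its rocker fully down, then switch on the grinder's main rocker in the same way, and last press the grinder's flat round start button fully in and let it come out again. Do not press the mushroom-shaped stop button. Do not lift or shove the extractor, and leave everything else on the bench where it lies.

Things in the scene. Friction and masses are not known exactly. Their poses are not given: they have to be found in the camera images.
- grinder: Blue bench grinder bolted to the bench, about 400 mm wide (y), 330 deep, 285 high: motor with a stone and a felt wheel of 150 mm and, on the robot's side, a low control desk. Stands left or right of the extractor. Origin: on the bench under the middle of the control panel; x from the panel to the wheels, z up. Tool rests (158 mm high) and eye shields begin at x = 74 mm, abs(y) 115 to 185 mm.
- panel_mid (a point): Middle of the grinder's aluminium control panel (112 x 262 mm), 85 mm above the bench; frame turned as grinder. The panel slopes 0.26 rad (15 deg) down towards -x; outward normal (-0.257, 0, 0.966) in the grinder's frame. On it along y: main rocker at +85 mm, start button at 0, stop button at -85 mm.
- main_rocker_press (a point): Where to press the main rocker: middle of its ON half, 19 mm from the pivot, at the height this half has once level (on), 9 mm off the panel. Frame as grinder. Black concave rocker 56 mm long (up the panel's slope, +x), 30 wide, two halves of 28 mm; the half farther from the robot is ON and stands up when off, outer edge 10 mm above its level place.
- main_rocker (a joint): Grinder's main rocker, rad: 0 off, 0.36 fully on. No spring: a stiff hinge (0.08 N m: 3 to 6 N on the half) that stays where it is left.
- start_top (a point): Centre of the top of the start button when out; frame turned as grinder. Flat round black button, 28 mm in diameter, 13 mm proud of the panel in a steel collar of 40 mm diameter, 4 mm high.
- start_button (a joint): Start button, m: 0 out, 0.005 fully in, along the panel's normal. Spring: 2 N to begin, 5.6 N fully in; it springs out when let go.
- stop_top (a point): Top centre of the stop button; frame turned as grinder. Black mushroom head, 40 mm in diameter, 28 mm proud of the panel. Not to be pressed.
- stop_button (a joint): Stop button, m: 0 out, 0.005 fully in; same spring as the start button.
- extractor: Cordless dust extractor, loose on rubber feet, about 3 kg: grey box, lower part black, louvres, 220 (x) x 200 (y) x 170 mm high, battery on its back (to x = 144 mm), carrying handle over the top (bar along y at x = 30 mm, up to 224 mm high). Origin: centre of its underside, on the bench; z up; -x is its front, towards the robot. Rocker on the top at x = -55 mm, y = 0.
- extractor_rocker_press (a point): Where to press the extractor's rocker: middle of its ON half, 19 mm from the pivot, at the height this half has once level (179 mm above the bench). Frame as extractor. Same rocker as the grinder's, on a level face, its length along the extractor's y: the +y half (robot's left) is ON and stands up when off, outer edge 10 mm above its level place.
- extractor_rocker (a joint): Extractor's rocker, rad: 0 off, 0.36 fully on; stiff hinge as the grinder's rocker, stays where it is left.
- hoof_knife: Hoof knife with wooden handle, 195 mm long, 14 mm high, lying in front of the grinder's desk. To be left alone. Origin: underside, about mid-length; x along it.
- stone: Sharpening stone on a wooden holder, 50 x 130 x 28 mm, in front of the extractor. To be left alone. Origin: centre of its underside.
- paste_tin: Flat tin of polishing paste, 48 mm diameter, 22 mm high, on the extractor's top behind the handle. To be left alone. Origin: centre of its underside.
- wax_bar: Upright cardboard-brown bar of polishing wax, 34 x 34 x 85 mm, beside the +y end of the grinder's desk. To be left alone. Origin: centre of its underside.
- claw_block: Wooden claw block, 110 x 45 x 20 mm, behind the extractor. To be left alone. Origin: centre of its underside.
- disinfectant: Green bottle of disinfectant with white cap, 60 mm diameter, 170 mm high, behind the extractor. To be left alone. Origin: centre of its underside.
- gauge: Flat red angle gauge, about 120 x 100 x 6 mm, on the bench to the robot's left. To be left alone. Origin: underside, centre of its long bar.
- bench_brush: Brush lying on the bench to the robot's right. To be left alone. Origin: underside.

How it is judged (in metres and radians):
On the way, in this order (a step that is already met when the one before it is completed fails the run):
1. the extractor's rocker is pressed over to on by the fingers (value of joint extractor_rocker above 0.3 rad and contact force between the fingers and extractor above 0.3 N), for 0.02 s.
2. the grinder's main rocker is pressed over to on by the fingers (value of joint each of main_rocker, extractor_rocker above 0.3 rad and contact force between the fingers and grinder above 0.3 N), for 0.02 s.
3. the start button is pressed in by the fingers (all of step 2 and value of joint start_button above 0.0035 m), for 0.02 s.
At the end, for the whole second after the job is handed in: Both rockers are on (over 0.30 of 0.36 rad), the start button has come out again and the stop button is out (within 1 mm), and the extractor stands upright and at rest within 20 mm of where it was (value of joint each of extractor_rocker, main_rocker above 0.3 rad and value of joint each of start_button, stop_button below 0.001 m and distance of extractor from where it was at the start of the episode below 0.02 m and angle between extractor's own z axis and vertical below 0.05 rad and linear speed of extractor below 0.02 m/s); the robot touches nothing.
It fails at once if the grinder's main rocker is switched on before the extractor (value of joint main_rocker above 0.2 rad and not (value of joint extractor_rocker above 0.3 rad)).
It fails at once if the start button is pressed before the extractor and the main switch are on (value of joint start_button above 0.002 m and not (value of joint each of extractor_rocker, main_rocker above 0.3 rad)).
It fails at once if the stop button is pressed (value of joint stop_button above 0.0015 m).
It fails at once if the extractor is lifted, tipped or shoved more than 20 mm (height (world z) of extractor above 0.01 m or angle between extractor's own z axis and vertical above 0.1 rad or distance of extractor from where it was at the start of the episode above 0.02 m).
It fails at once if another thing on the bench is moved by more than 20 mm or tipped over (distance of any of hoof_knife, stone, paste_tin, wax_bar, claw_block, disinfectant, gauge, bench_brush from where it was at the start of the episode above 0.02 m or angle between any of paste_tin, wax_bar, disinfectant's own z axis and vertical above 0.4 rad).
It also fails if it takes over 42 s, if anything falls off the work surface, if the arm or the gripper's body presses on something with over 40 N, if the wrist force passes 120 N, or if a joint passes its speed limit or range.

## Robot

A 6-joint arm with a two-finger parallel gripper is mounted at the origin on the work surface. World frame = base frame: x ahead of the robot, y to its left, z up, the work surface at z = 0. Lengths are in mm, angles in rad, forces in N, time in s.
With the tool pointing down it reaches from about 300 to 775 mm from the base axis. Payload 14.6 kg.
Tool frame: the origin (TCP) lies midway between the tips of the shut fingers; the grasp point (between the pads) lies 19 mm behind it (manip.grasp_offset is the distance from the TCP to the grasp point, in mm); z points along the fingers, y is the line along which they close (so a half turn about z gives the same grasp; the last joint's range is limited). The gripper opens to 94 mm and grips with 3 to 60 N. Pads are 16 mm wide; open, the fingers measure 119 mm over their backs; the gripper's body (75 mm by 177 mm) begins 78 mm behind the grasp point.
Start: joints at [1.121, 0.3, 1.521, -0, 1.321, -0.067], TCP at [205.432, 510.183, 205.446] pointing down, gripper open.
Joint ranges: [-3.03, 3.03], [-0.79, 2.21], [0.23, 2.52], [-1.04, 4.18], [0, 3.07], [-2.55, 2.55]. Speed limits (rad/s): [2.22, 2.22, 2.57, 3.14, 3.14, 3.14].

## Interface

Orientations are given as [roll, pitch, yaw] about the fixed x, y, z axes, in that order (R = Rz(yaw) Ry(pitch) Rx(roll)).
In Python, from cell import manip, viewer gives the robot as it stands. The module is installed in compiled form; this text tells all that it offers.
- The arm moves only by the tool move_arm, never from a script. Its argument "moves" is a list of rows, each a list of 4 numbers: the shift along the tool's x, y, z in m, then the turn about the tool's z in rad. A call has 1 to 12 rows; each row is the pose to reach, as a shift and turn from the pose commanded when the call began, along the tool's axes at that moment; what a row does not reach only later rows make up. A row lasts 1/10 s, in which the tool goes at most 50 mm and 8.59 degrees, less where a joint would pass 70% of its speed; a pose out of reach is approached as far as the arm can. A call with a gripper value outside its range is refused whole. "jaw" is the finger opening in m, from 0 to 0.094, set as the call begins (left out, the last holds). The fingers move at their own pace and stop on an object; "squeeze" is the grip in N (left out, the last holds). Time passes only in rows, so rows that repeat a pose let the fingers close. It gives the time, the measured TCP pose, the force, the opening and the grip force at its end, in the units of the state.
- manip.read_state(): the state, without advancing time (a new reading comes with each control period).
- viewer.camera(name): name is "side" or "top" or "wrist"; returns a dict with "frame" (384x512x3 uint8, blue, green, red), "z_map" (384x512 float32, mm along the optical axis (not along the pixel's ray), 0 where there is no reading), "fx", "fy", "cx", "cy" (pixels), "origin" and "orientation" of the camera in the world. Camera axes: x right, y down, z forward; pixel columns grow to the right and rows downward; lengths in mm; the calibration is good to about 2 mm. The wrist camera is an equidistant fisheye: a pixel r from the principal point sees the ray r / f radians off the axis. A picture is of the moment at which its call begins.
- manip.sign_off(): hands the job in; it is judged then, once.
The state is a dict: "clock": time; "joints": joint angles; "qd": joint speeds; "effort": joint torques, N m; "eef_pos": TCP position; "eef_rot": TCP orientation; "wrist_force": force on the tool from outside, world axes, zero at the start; "moment": the same for the moment, N m; "finger_gap": finger opening in mm; "finger_force": force on a finger pad.
Only numpy, scipy, OpenCV 4.12 (cv2) and the standard library are available. Lean on these libraries where they do the work, as an engineer would, in place of code of your own. Each camera call takes 0.05 s, during which the arm holds its last target. There are 200 camera calls.

## Working session

There is one attempt and no reset: what is moved stays moved. The work goes in short steps, Python scripts to look and compute and a tool call to move; the robot and the scene stay as the last step left them, time stands still between calls to the robot, and variables do not carry over. Pictures are saved under pics/ and viewed, at most 10 in all, crops included, and the job is handed in when it is done.

Besides the shell and the picture viewer there is one more tool, called after "Request:" in YAML: its name, and indented under it one key for each argument. move_arm: Moves the arm, as the interface text tells. Its arguments: {"type":"object","properties":{"moves":{"type":"array"},"jaw":{"type":"number"},"squeeze":{"type":"number"}},"required":["moves"]}

```bash
mkdir -p pics; cat > h.py <<'E'
import numpy as np, cv2
from cell import manip, viewer
from scipy.spatial.transform import Rotation as R
def rot(o):
    o=np.array(o,float)
    return o if o.shape==(3,3) else R.from_euler('xyz',o).as_matrix()
def cloud(c):
    z=c['z_map'].astype(float); v,u=np.indices(z.shape)
    p=np.dstack([(u-c['cx'])/c['fx']*z,(v-c['cy'])/c['fy']*z,z])
    w=p@rot(c['orientation']).T+np.array(c['origin']); w[z<=0]=np.nan
    return w
E
python3 - <<'E'
from h import *
import pickle
for n in ("top","side"):
    c=viewer.camera(n); pickle.dump(c,open(n+'.pkl','wb'))
    print(n,c['origin'],c['orientation'],c['fx'],c['fy'],c['cx'],c['cy'])
    cv2.imwrite(f'pics/{n}.png',c['frame'])
s=manip.read_state(); print(s)
E
```

```text
top [ 319.10430211    7.57779705 1424.79347872] [-2.9643486  -0.00732066 -1.57619368] 367.9790301909133 367.9790301909133 251.62805448081002 187.33167748706967
side [  38.42817479 1118.64318299 1110.43057782] [-2.24428285 -0.01299526 -2.67666762] 448.4358226101245 448.4358226101245 251.71552519779922 191.3670437672851
{'clock': 0.1, 'joints': array([ 1.12139502e+00,  3.00448536e-01,  1.52147341e+00, -1.32151082e-05,
        1.32072903e+00, -6.66101212e-02]), 'qd': array([ 3.01258981e-03, -2.96429992e-03, -2.98605503e-04, -1.05491317e-04,
        1.95912154e-05, -1.77847315e-04]), 'effort': array([ 9.26609246e-04, -5.32640219e+01, -3.53290451e+01,  7.10254395e-02,
        2.34098959e-02, -5.10548080e-05]), 'eef_pos': array([205.34398494, 509.98602367, 204.94426018]), 'eef_rot': array([-3.14053583e+00, -5.76705470e-05,  2.75880472e+00]), 'wrist_force': array([ 0.350186  , -0.26395742, -0.86891995]), 'moment': array([-0.00782679,  0.05297154,  0.03046917]), 'finger_force': 0.0, 'finger_gap': 94.09125214867339}
```

View pics/top.png

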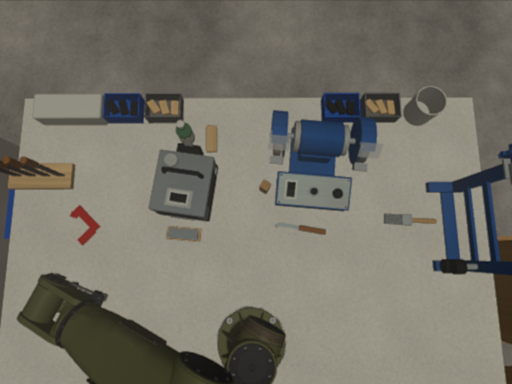

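View pics/side.png

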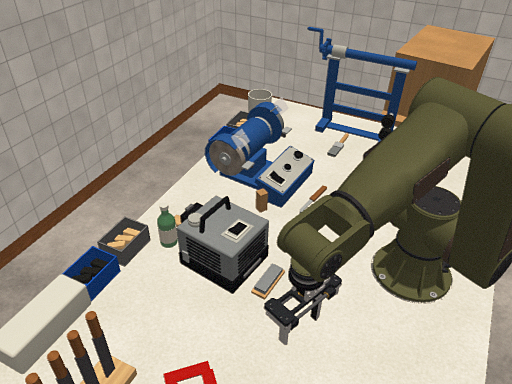

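Top view: extractor around (185,185) with its rocker at about (178,197). The grinder panel is around (313,191), with its rocker at (291,190), start at (314,191) and stop at (338,194). The side view confirms this.

```bash
python3 - <<'E'
from h import *
import pickle
T=pickle.load(open('top.pkl','rb'));S=pickle.load(open('side.pkl','rb'))
a=cv2.resize(T['frame'][145:225,140:230],None,fx=4.4,fy=4.4,interpolation=cv2.INTER_CUBIC)
b=cv2.resize(T['frame'][165:215,268:358],None,fx=4.4,fy=4.4,interpolation=cv2.INTER_CUBIC)
c=cv2.resize(S['frame'][140:290,170:330],None,fx=2.4,fy=2.4,interpolation=cv2.INTER_CUBIC)
o=np.zeros((600,800,3),np.uint8); o[:a.shape[0],:a.shape[1]]=a[:352]; o[360:360+b.shape[0],:b.shape[1]]=b; o[:c.shape[0],410:410+c.shape[1]]=c
cv2.imwrite('pics/crop.png',o)
for n,c in(('top',T),('side',S)):
    W=cloud(c)
    print(n)
    m=(W[...,2]>160)&(W[...,2]<176)&(W[...,1]>120)&(W[...,1]<460)&(W[...,0]>330)&(W[...,0]<620)
    P=W[m]; r=cv2.minAreaRect(P[:,:2].astype(np.float32)); print('ext',m.sum(),r,np.median(P[:,2]))
    m=(W[...,2]>60)&(W[...,2]<112)&(W[...,1]>-360)&(W[...,1]<-20)&(W[...,0]>350)&(W[...,0]<560)&(c['frame'].min(2)>110)
    P=W[m]; cen=P.mean(0)
    for _ in range(4):
        q=P-P.mean(0); nn=np.linalg.svd(q,full_matrices=False)[2][2]; nn*=np.sign(nn[2]); d=q@nn; P=P[abs(d)<4]
    r=cv2.minAreaRect(P[:,:2].astype(np.float32)); print('panel',len(P),P.mean(0),nn,np.arctan2(-nn[1],-nn[0]),r)
W=cloud(T)
for nme,(u,v) in dict(erock=(178,197),mrock=(291,190),start=(314,191),stop=(338,194),wax=(265,186),tin=(170,159)).items(): print(nme,W[v,u].round(1))
E
```

```text
top
ext 2138 ((544.1168823242188, 244.1037139892578), (197.01724243164062, 180.09124755859375), 81.88580322265625) 172.12897917175587
panel 824 [ 521.7799659  -237.15805248   80.78028816] [-0.26000848  0.019737    0.9654046 ] -0.07576376398175767 ((522.5580444335938, -229.9024658203125), (258.7597961425781, 72.87356567382812), 89.62438201904297)
side
ext 2191 ((538.198974609375, 247.43975830078125), (199.63153076171875, 165.8233642578125), 81.32244110107422) 170.33823295800414
panel 513 [ 521.44979556 -223.43927526   78.52971141] [-0.26927301  0.02115832  0.96283143] -0.07841459715433335 ((528.8071899414062, -228.43063354492188), (267.3888854980469, 76.13175964355469), 84.56111145019531)
erock [509.8 249.2 178.4]
mrock [ 546.2 -147.5   97.8]
start [ 540.9 -230.3  105.6]
stop [ 527.9 -315.   115.2]
wax [562.7 -52.8  91.5]
tin [639.7 277.7 193.9]
```

View pics/crop.png

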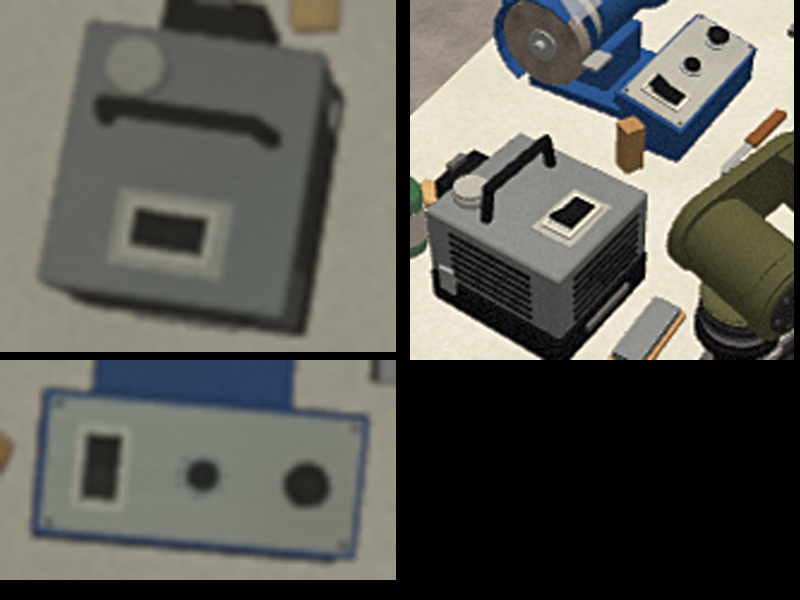

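The crops show the extractor rocker (pixels ~(179,197)) lying along image-horizontal, and the main rocker (~(291,191)), start and stop along the panel. Next I'll locate the dark blobs in both views and triangulate them.

```bash
python3 - <<'E'
from h import *
import pickle
C={n:pickle.load(open(n+'.pkl','rb')) for n in('top','side')}
K=lambda c:np.array([[c['fx'],0,c['cx']],[0,c['fy'],c['cy']],[0,0,1]])
def proj(c,p):
    q=K(c)@(rot(c['orientation']).T@(np.array(p)-c['origin'])); return q[:2]/q[2]
def ray(c,u):
    d=rot(c['orientation'])@np.linalg.solve(K(c),[*u,1]); return np.array(c['origin']),d/np.linalg.norm(d)
g=dict(erock=(509.8,249.2,176),mrock=(546.2,-147.5,94),start=(541,-230,98),stop=(528,-315,110))
res={}
for n,p in g.items():
    L=[]
    for cn,c in C.items():
        u0=proj(c,p); x,y=u0.round().astype(int); w=11
        f=cv2.resize(c['frame'][y-w:y+w+1,x-w:x+w+1].max(2),None,fx=4,fy=4,interpolation=cv2.INTER_CUBIC)
        m=(f<85).astype(np.uint8); k,lab,st,ce=cv2.connectedComponentsWithStats(m)
        i=1+np.argmax(st[1:,4]); uu=(ce[i]+.5)/4-.5+[x-w,y-w]
        pts=np.argwhere(lab==i)[:,::-1].astype(np.float32); r=cv2.minAreaRect(pts)
        L.append(ray(c,uu)); print(n,cn,u0.round(1),uu.round(1),st[i,4]/16,np.round(np.array(r[1])/4,1),round(r[2],1))
    (a,d),(b,e)=L; t=np.linalg.lstsq(np.c_[d,-e],b-a,rcond=None)[0]; P1=a+t[0]*d;P2=b+t[1]*e
    print('  ->',((P1+P2)/2).round(1),'gap',np.linalg.norm(P1-P2).round(1))
    h={'erock':179,'mrock':95,'start':97.5,'stop':112}[n]
    print('  at h', [ (a+d*(h-a[2])/d[2]).round(1) for a,d in L])
W=cloud(C['top'])
for nme,(u,v) in dict(erock=(179,197),mrock=(291,191)).items(): print(nme,'\n',W[v-5:v+6,u-5:u+6,2].round(0))
E
```

```text
erock top [178.1 197.1] [177.8 197.2] 132.5625 [16.4  8.5] 8.9
erock side [237.3 228.9] [237.2 228.2] 124.0625 [10.4 16.3] 46.5
  -> [509.2 249.9 179.8] gap 0.6
  at h [array([509. , 249.9, 179. ]), array([509.9, 249.2, 179. ])]
mrock top [290.9 190.2] [290.6 188.8] 107.8125 [ 7.7 14.5] 5.9
mrock side [278.3 177.5] [276.3 177.2] 86.8125 [14.7  7. ] 39.2
  -> [ 552.4 -146.2   93.9] gap 2.3
  at h [array([ 551.2, -146.4,   95. ]), array([ 553. , -144.7,   95. ])]
start top [313.5 191.3] [313.6 190.8] 41.9375 [7. 7.] 90.0
start side [288.2 165.9] [287.2 166.4] 32.25 [5.8 6.5] 90.0
  -> [ 544.2 -230.8   93.8] gap 1.7
  at h [array([ 542.8, -230.4,   97.5]), array([ 543.3, -225.8,   97.5])]
stop top [337.7 194.2] [337.3 193.1] 85.9375 [10.  10.2] 90.0
stop side [299.6 153.4] [298.  154.3] 53.25 [8.8 7.6] 45.0
  -> [ 533.8 -315.   104.1] gap 1.5
  at h [array([ 531.8, -313.2,  112. ]), array([ 530.7, -303.6,  112. ])]
erock 
 [[173. 177. 179. 181. 178. 182. 172. 176. 176. 180. 175.]
 [185. 186. 181. 184. 173. 177. 172. 177. 175. 175. 174.]
 [185. 184. 184. 185. 180. 178. 179. 184. 179. 176
[... 419 characters left out ...]
. 176. 172. 175. 173. 185. 180. 180. 178. 180. 184.]]
mrock 
 [[ 84. 102. 107. 101. 103. 102. 105. 106. 102.  94.  98.]
 [ 89.  96.  95.  98. 101. 102. 100. 106.  98.  92.  96.]
 [ 83.  96.  99.  93.  95. 100.  99.  96.  99.  94.  93.]
 [ 92.  99.  95.  92.  94.  94.  96. 101.  93.  90.  87.]
 [ 88.  98.  94.  95. 101.  98. 100.  92.  93.  87.  89.]
 [ 88.  95.  94.  87.  91.  93.  96.  99.  94.  92.  89.]
 [ 93.  90.  95.  98.  93.  93.  91.  93.  92.  83.  88.]
 [ 92.  91.  89.  93.  87.  86.  90.  98.  93.  92.  86.]
 [ 92.  90.  93.  93.  89.  87.  93.  91.  92.  84.  80.]
 [ 90.  90.  86.  91.  91.  93.  89.  89.  85.  89.  83.]
 [ 90.  92.  83.  89.  93.  91.  85.  93.  77.  86.  74.]]
```

Request:
move_arm:
  moves:
    - [0, 0, -0.04, 0]
    - [-0.0375, -0.011, -0.04, -0.03]
    - [-0.075, -0.022, -0.04, -0.06]
    - [-0.1125, -0.033, -0.04, -0.09]
    - [-0.15, -0.044, -0.04, -0.12]
    - [-0.1875, -0.055, -0.04, -0.15]
    - [-0.225, -0.066, -0.04, -0.18]
    - [-0.2625, -0.077, -0.04, -0.21]
    - [-0.3, -0.088, -0.04, -0.238]
    - [-0.3375, -0.099, -0.04, -0.238]
    - [-0.3745, -0.11, -0.04, -0.238]
    - [-0.3745, -0.11, -0.04, -0.238]
  jaw: 0
  squeeze: 20

```text
clock: 1.3
eef_pos: [514.1, 265.4, 244.5]
eef_rot: [-3.141, -0.001, 2.993]
wrist_force: [0.9, 0.6, -0.3]
finger_gap: 1.8
finger_force: 0.0
```

Request:
move_arm:
  moves:
    - [0, 0, 0.02, 0]
    - [0, 0, 0.04, 0]
    - [0, 0, 0.045, 0]
    - [0, 0, 0.045, 0]
    - [0, 0, 0.045, 0]

```text
clock: 1.8
eef_pos: [511.8, 268.6, 201.4]
eef_rot: [3.141, 0.001, 2.997]
wrist_force: [-0.5, 0.7, 0.3]
finger_gap: 0.5
finger_force: 0.0
```

```bash
python3 - <<'E'
from h import *
c=viewer.camera('side');d=viewer.camera('top')
a=cv2.resize(c['frame'][150:290,170:310],None,fx=4,fy=4,interpolation=cv2.INTER_CUBIC)
cv2.imwrite('pics/p1.png',a)
s=manip.read_state();print(s['eef_pos'],s['eef_rot'],s['wrist_force'],s['finger_gap'])
E
```

```text
[511.93345961 268.54762437 201.47716   ] [3.14081844e+00 1.19082250e-03 2.99699774e+00] [ 0.01988511 -0.20324249  0.20096186] 0.43944696062655464
```

View pics/p1.png

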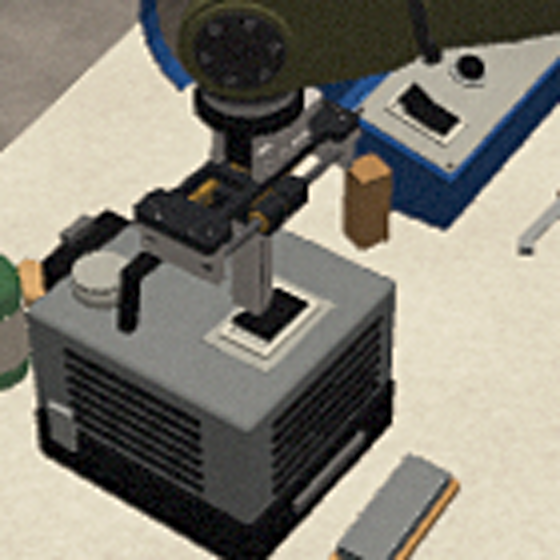

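The tip hangs above the rocker's +y half (tip at about (250,300) in the crop), clear of the handle. Now I'll press in small steps.

Request:
move_arm:
  moves:
    - [0, 0, 0.006, 0]
    - [0, 0, 0.012, 0]
    - [0, 0, 0.014, 0]
    - [0, 0, 0.016, 0]
    - [0, 0, 0.018, 0]
    - [0, 0, 0.019, 0]
    - [0, 0, 0.02, 0]
    - [0, 0, 0.02, 0]

```text
clock: 2.7
eef_pos: [511.8, 268.3, 180.4]
eef_rot: [3.142, 0.0, 2.997]
wrist_force: [0.2, 1.0, 2.8]
finger_gap: 0.4
finger_force: 1.2
```

Request:
move_arm:
  moves:
    - [0, 0, 0.001, 0]
    - [0, 0, 0.0015, 0]
    - [0, 0, 0.002, 0]
    - [0, 0, 0.002, 0]

```text
clock: 3.1
eef_pos: [511.8, 268.3, 179.1]
eef_rot: [3.141, 0.001, 2.997]
wrist_force: [-1.7, 1.1, 8.6]
finger_gap: 0.5
finger_force: 4.5
```

Request:
move_arm:
  moves:
    - [0, 0, 0.0005, 0]
    - [0, 0, 0.001, 0]
    - [0, 0, 0.001, 0]

```text
clock: 3.4
eef_pos: [511.9, 268.3, 179.0]
eef_rot: [3.141, 0.001, 2.997]
wrist_force: [-4.5, -1.5, 16.7]
finger_gap: 0.2
finger_force: 7.9
```

Request:
move_arm:
  moves:
    - [0, 0, -0.03, 0]
    - [0, 0, -0.07, 0]
    - [-0.01, -0.035, -0.07, 0]
    - [-0.021, -0.075, -0.07, -0.01]
    - [-0.032, -0.115, -0.07, -0.02]
    - [-0.044, -0.155, -0.07, -0.03]
    - [-0.055, -0.195, -0.07, -0.04]
    - [-0.055, -0.195, -0.07, -0.04]

```text
clock: 4.2
eef_pos: [538.0, 63.3, 246.9]
eef_rot: [-3.14, -0.001, 3.033]
wrist_force: [-0.4, 1.6, 0.0]
finger_gap: 0.5
finger_force: 0.0
```

```bash
python3 - <<'E'
from h import *
c=viewer.camera('side');d=viewer.camera('top')
a=cv2.resize(c['frame'][190:270,190:290],None,fx=4,fy=4,interpolation=cv2.INTER_CUBIC)
b=cv2.resize(d['frame'][150:230,140:240],None,fx=4,fy=4,interpolation=cv2.INTER_CUBIC)
cv2.imwrite('pics/p2.png',np.hstack([a,b]))
W=cloud(d); print(W[192:203,172:184,2].round(0))
E
```

```text
[[176. 172. 179. 176. 172. 179. 175. 176. 177. 177. 179. 173.]
 [186. 180. 180. 179. 183. 183. 177. 172. 170. 181. 182. 183.]
 [178. 180. 181. 183. 184. 175. 182. 185. 180. 187. 188. 187.]
 [181. 184. 183. 181. 178. 178. 182. 185. 186. 189. 187. 187.]
 [187. 183. 181. 183. 182. 180. 185. 180. 185. 185. 191. 185.]
 [178. 179. 185. 187. 179. 187. 179. 185. 185. 185. 189. 187.]
 [182. 180. 180. 181. 187. 181. 179. 183. 186. 189. 192. 186.]
 [184. 183. 183. 182. 180. 179. 185. 183. 187. 188. 188. 185.]
 [182. 182. 183. 184. 177. 183. 178. 180. 189. 188.  nan 189.]
 [181. 180. 178. 184. 181. 181. 181. 186. 188. 190. 190. 184.]
 [176. 174. 181. 171. 173. 173. 177. 177. 186. 185. 187. 190.]]
```

View pics/p2.png

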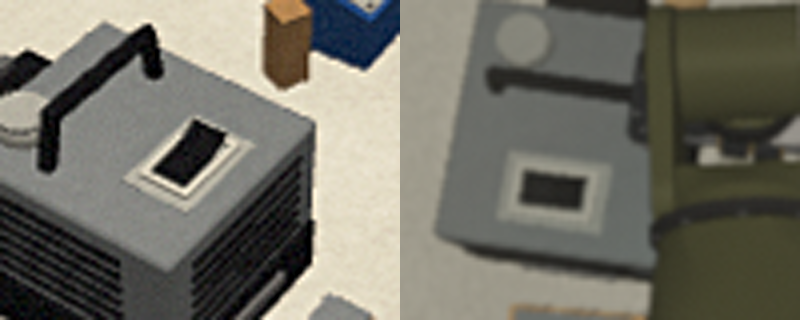

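The extractor rocker is over: its −y half now stands up, and the box hasn't moved. On to the main rocker.

Request:
move_arm:
  moves:
    - [-0.009, -0.035, 0, 0]
    - [-0.018, -0.07, 0, -0.01]
    - [-0.027, -0.105, 0, -0.02]
    - [-0.036, -0.14, 0, -0.025]
    - [-0.045, -0.175, 0, -0.025]
    - [-0.0535, -0.2105, 0, -0.025]
    - [-0.0535, -0.2105, 0.02, -0.025]
    - [-0.0535, -0.2105, 0.05, -0.025]
    - [-0.0535, -0.2105, 0.08, -0.025]
    - [-0.0535, -0.2105, 0.11, -0.025]
    - [-0.0535, -0.2105, 0.12, -0.025]
    - [-0.0535, -0.2105, 0.12, -0.025]

```text
clock: 5.5
eef_pos: [568.9, -146.5, 126.4]
eef_rot: [3.141, -0.003, 3.063]
wrist_force: [-0.3, 0.3, 0.4]
finger_gap: 0.5
finger_force: 0.0
```

```bash
python3 - <<'E'
from h import *
c=viewer.camera('side');d=viewer.camera('top')
a=cv2.resize(c['frame'][90:220,200:330],None,fx=3,fy=3,interpolation=cv2.INTER_CUBIC)
b=cv2.resize(d['frame'][100:230,230:360],None,fx=3,fy=3,interpolation=cv2.INTER_CUBIC)
cv2.imwrite('pics/p3.png',np.hstack([a,b]))
s=manip.read_state();print(s['eef_pos'],s['eef_rot'],s['wrist_force'])
E
```

```text
[ 569.90666562 -147.19919903  128.77188265] [-3.14124494e+00  1.38973231e-03  3.06247368e+00] [ 0.95884624 -0.34186935  0.27721324]
```

View pics/p3.png

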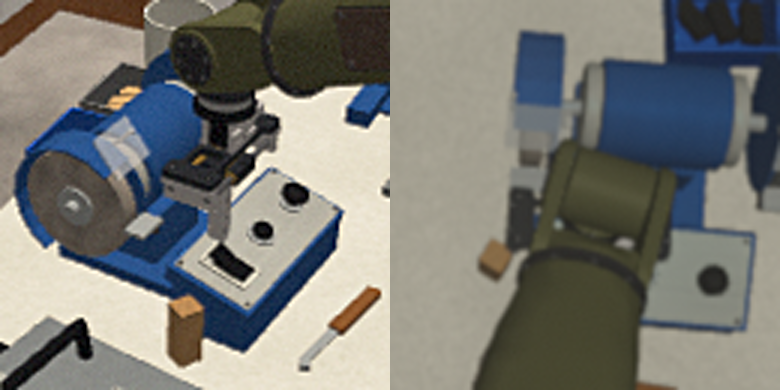

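The tip stands above the raised half of the main rocker (crop (220,235)) and the gripper body is clear of the wheel guards. Pressing next.

Request:
move_arm:
  moves:
    - [0, 0, 0.007, 0]
    - [0, 0, 0.014, 0]
    - [0, 0, 0.017, 0]
    - [0, 0, 0.019, 0]
    - [0, 0, 0.021, 0]
    - [0, 0, 0.023, 0]
    - [0, 0, 0.0245, 0]
    - [0, 0, 0.0245, 0]

```text
clock: 6.4
eef_pos: [569.8, -147.7, 103.5]
eef_rot: [-3.141, 0.002, 3.062]
wrist_force: [3.4, -0.0, 4.4]
finger_gap: 0.9
finger_force: 2.1
```

Request:
move_arm:
  moves:
    - [0, 0, 0.001, 0]
    - [0, 0, 0.002, 0]
    - [0, 0, 0.003, 0]
    - [0, 0, 0.003, 0]

```text
clock: 6.8
eef_pos: [569.4, -147.7, 100.3]
eef_rot: [-3.141, 0.001, 3.062]
wrist_force: [1.9, 0.6, 8.1]
finger_gap: 0.3
finger_force: 3.8
```

Request:
move_arm:
  moves:
    - [0, 0, 0.0005, 0]
    - [0, 0, 0.001, 0]
    - [0, 0, 0.0015, 0]
    - [0, 0, 0.0015, 0]

```text
clock: 7.2
eef_pos: [569.6, -147.7, 99.9]
eef_rot: [-3.141, 0.001, 3.062]
wrist_force: [-1.5, 1.5, 17.4]
finger_gap: 0.7
finger_force: 8.5
```

Request:
move_arm:
  moves:
    - [0, 0, -0.02, 0]
    - [0, 0, -0.05, 0]
    - [0.005, -0.02, -0.05, 0]
    - [0.012, -0.05, -0.05, 0]
    - [0.018, -0.075, -0.05, 0]
    - [0.0195, -0.0845, -0.05, 0]
    - [0.0195, -0.0845, -0.03, 0]
    - [0.0195, -0.0845, -0.015, 0]
    - [0.0195, -0.0845, -0.012, 0]
    - [0.0195, -0.0845, -0.012, 0]

```text
clock: 8.2
eef_pos: [542.9, -229.6, 109.8]
eef_rot: [3.141, -0.002, 3.062]
wrist_force: [-0.0, -0.4, 1.0]
finger_gap: 0.2
finger_force: 0.0
```

```bash
python3 - <<'E'
from h import *
c=viewer.camera('side')
cv2.imwrite('pics/p4.png',cv2.resize(c['frame'][110:220,220:330],None,fx=5,fy=5,interpolation=cv2.INTER_CUBIC))
s=manip.read_state();print(s['eef_pos'],s['wrist_force'])
E
```

```text
[ 543.23325711 -229.83147634  110.5681608 ] [ 0.81938383  0.90063079 -0.30782329]
```

View pics/p4.png

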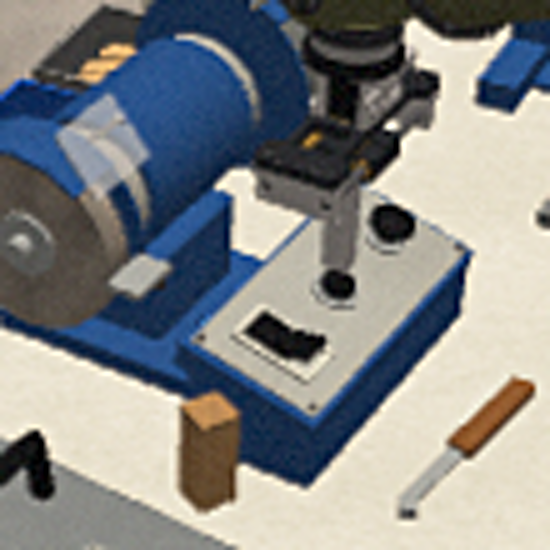

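The main rocker has gone over, with its near half now raised. The tip is above the start button (crop (340,270)). Pressing it now.

Request:
move_arm:
  moves:
    - [0, 0, 0.006, 0]
    - [0, 0, 0.01, 0]
    - [0, 0, 0.012, 0]
    - [0, 0, 0.014, 0]
    - [0, 0, 0.015, 0]
    - [0, 0, 0.016, 0]
    - [0, 0, 0.016, 0]

```text
clock: 8.95
eef_pos: [543.6, -230.4, 95.1]
eef_rot: [-3.141, 0.002, 3.062]
wrist_force: [1.9, 0.7, 5.5]
finger_gap: 0.4
finger_force: 2.6
```

Request:
move_arm:
  moves:
    - [0, 0, 0.001, 0]
    - [0, 0, 0.002, 0]
    - [0, 0, 0.0025, 0]
    - [0, 0, 0.0025, 0]

```text
clock: 9.35
eef_pos: [544.0, -230.5, 94.3]
eef_rot: [-3.141, 0.003, 3.062]
wrist_force: [-3.7, 3.0, 19.5]
finger_gap: 0.3
finger_force: 10.1
```

Hard stop reached at 19.5 N, so the button is fully in. Now to let go and retreat.

Request:
move_arm:
  moves:
    - [0, 0, -0.01, 0]
    - [0, 0, -0.04, 0]
    - [0, 0, -0.08, 0]
    - [0, 0, -0.12, 0]
    - [0.03, 0, -0.15, 0]
    - [0.06, 0, -0.15, 0]
    - [0.1, 0, -0.15, 0]
    - [0.13, 0, -0.15, 0]
    - [0.13, 0, -0.15, 0]
    - [0.13, 0, -0.15, 0]

```text
clock: 10.35
eef_pos: [413.4, -220.0, 242.3]
eef_rot: [-3.141, 0.0, 3.061]
wrist_force: [-0.2, -0.5, 0.4]
finger_gap: 0.7
finger_force: 0.0
```

```bash
python3 - <<'E'
from h import *
c=viewer.camera('side')
cv2.imwrite('pics/p5.png',cv2.resize(c['frame'][130:270,170:330],None,fx=4,fy=4,interpolation=cv2.INTER_CUBIC))
s=manip.read_state();print(s['eef_pos'],s['wrist_force'])
E
```

```text
[ 413.82893116 -220.01199649  242.07932929] [ 0.59884036 -0.26290174  0.87222461]
```

View pics/p5.png

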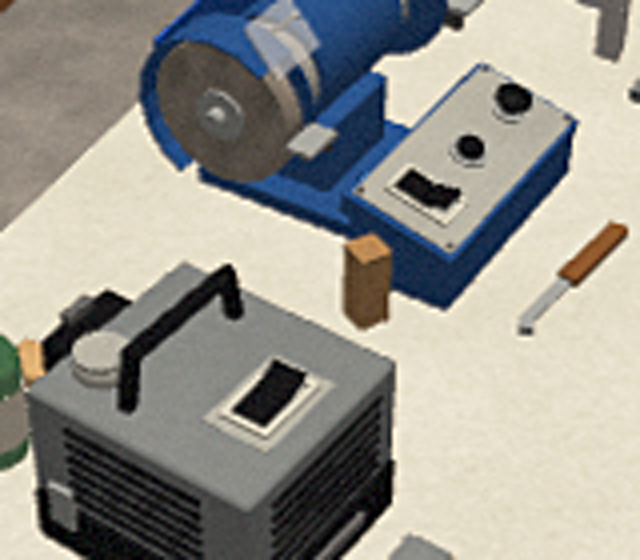

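Both rockers are on, the start button (470,148) is out again, and nothing in view has moved.

```bash
python3 -c "
from cell import manip; print(manip.sign_off())"
```

```text
the job is handed in; nothing more can be done
None
```

I switched on the extractor, then the grinder's main rocker, then pressed and released the start button; the stop button was never touched. The job is handed in at about 10 s on the robot's clock, but the hand-in gave no verdict.

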